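# Reload the reagent cooler by feel

## Task

Reload the reagent cooler for the morning run: lift its cover off, lay it flat on a clear part of the bench, then heft each part-used reagent cassette on the bench. Load those that weigh 250 g or more upright in the cooler's bays and stand the lighter, nearly used-up ones upright in the orange disposal tray; once all are sorted, put the cover back, fully down over both pins. Set everything down without dropping it and leave the other things on the bench where they are.

Things in the scene. Friction and masses are not known exactly. Their poses are not given: they have to be found in the camera images.
- cooler: beige open-topped reagent cooler, 136 (x) x 280 (y) x 116 mm high, fixed. Origin: centre of its underside; y along its row of four bays, x across. Inside 112 (x) x 236 mm (y), flat floor at z = 18 mm; ribs 4 mm thick, rising 27 mm from the floor, part it into four bays 56 mm wide in y, 112 mm long in x. Bays are empty at the start. Cooler and tray stand in a far row: which is left varies
- bay1 (a point): centre of the floor of cooler bay 1 (cooler frame x = 0, y = -90 mm, z = 18 mm); axes as the cooler's. A cassette stands in it with its long side along x
- bay2 (a point): centre of the floor of cooler bay 2 (cooler frame x = 0, y = -30 mm, z = 18 mm); axes as the cooler's. A cassette stands in it with its long side along x
- bay3 (a point): centre of the floor of cooler bay 3 (cooler frame x = 0, y = 30 mm, z = 18 mm); axes as the cooler's. A cassette stands in it with its long side along x
- bay4 (a point): centre of the floor of cooler bay 4 (cooler frame x = 0, y = 90 mm, z = 18 mm); axes as the cooler's. A cassette stands in it with its long side along x
- pin1 (a point): foot of a steel locating pin on the cooler's rim, in the middle of an end wall (cooler frame x = 0, y = -129 mm, z = 116 mm); 8 mm across, 14 mm high, tapered over its top 5 mm
- pin2 (a point): foot of a steel locating pin on the cooler's rim, in the middle of an end wall (cooler frame x = 0, y = 129 mm, z = 116 mm); 8 mm across, 14 mm high, tapered over its top 5 mm
- cold_plate: aluminium cold plate, 112 x 236 x 4 mm, fixed: the floor of the cooler's bays. Origin: centre of its underside (14 mm above the bench)
- liner: grey liner mat, 122 x 252 x 3 mm, fixed: the floor of the disposal tray. Origin: centre of its underside (6 mm above the bench)
- cover: dark loose cover plate, 136 (x) x 280 (y) x 6 mm, 0.3 kg, at the start seated on the cooler's rim over both pins. Origin: centre of the plate's underside, z up (116 mm above the bench when seated). 13 mm square holes at x = 0, y = -129 and +129 mm fit the pins; fits either way round
- cover_handle (a point): middle of the cover's grey bar handle, 34 mm above the plate's underside. The bar is 110 mm long along the cover's y, 14 mm thick in x, 12 mm high, standing on two feet 14 mm wide, 48 mm either side of the middle; pinch it from above, fingers closing along the cover's x
- tray: orange disposal tray, open box 134 (x) x 264 (y) x 50 mm high, walls 6 mm thick, fixed, empty at the start. Origin: centre of its underside; its lined floor is at z = 9 mm. It takes four cassettes side by side along its y, long sides along its x
- cassette1: sealed white reagent cassette in the near row on the bench (3 or 4 are present, all look alike; the near bench to their left, x 0.36 to 0.50 m, y 0.13 to 0.42 m, is clear). Box 100 (x) x 48 (y) x 64 mm high with a teal grip fin on top, 94 mm in all. Origin: centre of its underside, z up; same either way round. Weighs 70 to 430 g, which can only be felt by lifting it
- fin1 (a point): grip fin of cassette1, 5 mm below its top and 89 mm above the underside. The fin is 14 mm thick in x, 36 mm wide in y, from 64 to 94 mm above the underside; pinch it from above, fingers closing along the cassette's x. In a bay the walls are 49 mm from the fin's faces, so open the gripper to 60 mm at most there
- cassette2: sealed white reagent cassette in the near row on the bench (3 or 4 are present, all look alike; the near bench to their left, x 0.36 to 0.50 m, y 0.13 to 0.42 m, is clear). Box 100 (x) x 48 (y) x 64 mm high with a teal grip fin on top, 94 mm in all. Origin: centre of its underside, z up; same either way round. Weighs 70 to 430 g, which can only be felt by lifting it
- fin2 (a point): grip fin of cassette2, 5 mm below its top and 89 mm above the underside. The fin is 14 mm thick in x, 36 mm wide in y, from 64 to 94 mm above the underside; pinch it from above, fingers closing along the cassette's x. In a bay the walls are 49 mm from the fin's faces, so open the gripper to 60 mm at most there
- cassette3: sealed white reagent cassette in the near row on the bench (3 or 4 are present, all look alike; the near bench to their left, x 0.36 to 0.50 m, y 0.13 to 0.42 m, is clear). Box 100 (x) x 48 (y) x 64 mm high with a teal grip fin on top, 94 mm in all. Origin: centre of its underside, z up; same either way round. Weighs 70 to 430 g, which can only be felt by lifting it
- fin3 (a point): grip fin of cassette3, 5 mm below its top and 89 mm above the underside. The fin is 14 mm thick in x, 36 mm wide in y, from 64 to 94 mm above the underside; pinch it from above, fingers closing along the cassette's x. In a bay the walls are 49 mm from the fin's faces, so open the gripper to 60 mm at most there
- cassette4: sealed white reagent cassette in the near row on the bench (3 or 4 are present, all look alike; the near bench to their left, x 0.36 to 0.50 m, y 0.13 to 0.42 m, is clear). Box 100 (x) x 48 (y) x 64 mm high with a teal grip fin on top, 94 mm in all. Origin: centre of its underside, z up; same either way round. Weighs 70 to 430 g, which can only be felt by lifting it
- fin4 (a point): grip fin of cassette4, 5 mm below its top and 89 mm above the underside. The fin is 14 mm thick in x, 36 mm wide in y, from 64 to 94 mm above the underside; pinch it from above, fingers closing along the cassette's x. In a bay the walls are 49 mm from the fin's faces, so open the gripper to 60 mm at most there
- blower: red rubber air blower standing on its base, 60 mm across, 125 mm high; bystander; origin under its centre
- tipbox: blue pipette-tip box 75 x 115 x 45 mm; bystander; origin under its centre
- wash_bottle: bottle 60 mm across, 130 mm high, at the far left; bystander; origin under its centre
Things that resemble listed ones, but are neither listed nor needed, are in the scene too. Leave any purple or yellow look-alike of the cassette2 alone.

How it is judged:
By the outcome, as a careful person would: the job done as asked, in the order asked, and still so for the second after the job is handed in, with the robot touching nothing.
Of cassette1, cassette2, cassette3, cassette4 only 3 to 4 are there at a start; the rules pass over those that are not, and their reading is None.
At some moment in a run one of cassette1, cassette2, cassette3, cassette4 may be knocked a few centimetres aside while the robot is not near it.
It also fails if it takes over 192 s, if anything falls off the work surface, if the arm or the gripper's body presses on something with over 40 N, if the wrist force passes 120 N, or if a joint passes its speed limit or range.

## Robot

A 6-joint arm with a two-finger parallel gripper is mounted at the origin on the work surface. World frame = base frame: x ahead of the robot, y to its left, z up, the work surface at z = 0. Lengths are in m, angles in rad, forces in N, time in s.
With the tool pointing down it reaches from about 0.275 to 0.725 m from the base axis. Payload 5.6 kg.
Tool frame: the origin (TCP) lies at the centre of the arm's flange, where the gripper is bolted on; the fingertips stand arm.tips_ahead ahead of it and the grasp point (between the pads) lies 155 mm ahead of it (arm.tips_ahead is the distance from the TCP to the fingertips, in m); x points along the fingers, y is the direction in which the jaws open and shut, and the axes are right-handed (so a half turn about x gives the same grasp; the last joint's range is limited). The gripper opens to 85 mm and grips with 20 to 120 N. Pads are 22 mm wide; open, the fingers measure 114 mm over their backs; the gripper's body (76 mm by 85 mm) begins 54 mm behind the grasp point. The pads swing forward as they close: fully open they stand 13 mm farther back than shut.
Start: joints at [0.285, 0.255, 0.108, 0, -1.424, -0.285], TCP at [0.55, 0, 0.405] pointing down, gripper open.
Joint ranges: [-2.95, 2.95], [-1.21, 1.97], [-1.09, 1.5], [-2.87, 1.71], [-2.94, -0.07], [-3.05, 3.05]. Speed limits (rad/s): [2.57, 2.57, 3.14, 3.14, 3.14, 3.14].

## Interface

Orientations are given as a unit quaternion [w, x, y, z].
In Python, from bench import arm gives the robot as it stands.
- The arm moves only by the shell command python3 -m pendant 'ROWS'. ROWS is JSON, one flat list of numbers, 7 for each row, row after row: the turn, a rotation vector about the tool's x, y, z in degrees, then the shift along the tool's x, y, z in m, then the gripper command: -1 is shut, 1 is fully open, values between are in proportion. A call has exactly 10 rows; each row is the pose to reach, as a shift and turn from the pose commanded when the call began, along the tool's axes at that moment; what a row does not reach only later rows make up. A row lasts 1/10 s, in which the tool goes at most 50 mm and 8.59 degrees, less where a joint would pass 70% of its speed; a pose out of reach is approached as far as the arm can. A call with a gripper value outside its range is refused whole. The fingers move at their own pace and stop on an object; the grip force is fixed at half the most. Time passes only in rows, so rows that repeat a pose let the fingers close, or fill a call up. It gives the time, the measured TCP pose, the force and the opening at its end, in the units of the state.
- arm.sense(): the state, without advancing time (a new reading comes with each control period).
- arm.read_camera(name): name is "scene" or "side" or "wrist"; returns the picture (480x640x3 uint8, red, green, blue); there is no depth.
- arm.camera_info(name): a dict with "K" (3x3 intrinsics, pixels), "world_to_cam" (4x4, takes a point from world to camera coordinates). Camera axes: x right, y up, looking along -z (the intrinsics and any distortion apply to the point x, -y, -z); pixel columns grow to the right and rows downward; lengths in m; the calibration is good to about 2 mm. A picture is of the moment at which its call begins: read the wrist's pose just before it. camera_info takes no time and is no camera call; for the wrist camera it gives the pose at the moment of the call.
- arm.close_job(): hands the job in, once; it reports no verdict.
Trained networks look in the newest picture that a camera, given by its name, has taken for a name from the list of things; names that differ only in an ending like _2 or _b are one class to them, and where a whole thing is asked for, a point or a joint stands for the part that bears it (a point fixed in the world has none). Each returns a list of dicts, best first, with "score" (0 to 1); they miss things now and then, are a little off and sometimes report something else, mostly with a low value. They report only what shows in the picture. A call takes as long as a camera call. They do not tell look-alikes from the thing itself.
- arm.look_for(thing, camera): "at" ([x, y, z] in m, in the coordinates of the camera as it stood for that picture, good to about 4 mm: the middle of the surface that is visible of it).
- arm.cut_out(thing, camera): "region" (480x640 bool, what is visible of it).
- arm.mark_of(thing, camera): "at" ([x, y, z] in m, in the coordinates of the camera as it stood for that picture, good to about 4 mm: a listed point, or the origin of a listed thing).
The state is a dict: "clock": time; "joint_pos": joint angles; "joint_velocities": joint speeds; "joint_efforts": joint torques, N m; "ee_pos": TCP position; "tcp_rot": TCP orientation; "ft_force": force on the tool from outside, world axes, zero at the start; "ft_torque": the same for the moment, N m; "finger_gap": finger opening in m.
Only numpy, scipy, OpenCV 4.12 (cv2) and the standard library are available. Lean on these libraries where they do the work, as an engineer would, in place of code of your own. Each camera call takes 0.05 s, during which the arm holds its last target. There are 200 camera calls.

## Working session

There is one attempt and no reset: what is moved stays moved. The work goes in short steps, Python scripts to look and compute and a shell command to move; the robot and the scene stay as the last step left them, time stands still between calls to the robot, and variables do not carry over. Pictures are saved under pics/ and viewed, about 12 in all and at most 16, crops included, and the job is handed in when it is done.

```bash
ls; mkdir -p pics
python3 - <<'E'
from bench import arm
import cv2,numpy as np
s=arm.sense();print({k:np.round(v,4).tolist() for k,v in s.items()},arm.tips_ahead)
for c in("scene","side"):
    im=arm.read_camera(c);cv2.imwrite(f"pics/{c}0.png",im[:,:,::-1])
    i=arm.camera_info(c);print(c,np.round(i["K"],1).tolist(),np.round(i["world_to_cam"],3).tolist(),[k for k in i])
    T=np.linalg.inv(np.array(i["world_to_cam"]))
    for t in("cover_handle","cover","cooler","pin1","pin2","tray","liner","fin1","cassette1","blower","tipbox","wash_bottle"):
        for d in arm.mark_of(t,c):print(t,round(d["score"],2),np.round((T@np.r_[d["at"],1])[:3],3))
E
```

```text
pics
{'clock': 0.0, 'joint_pos': [0.2846, 0.2558, 0.107, -0.0004, -1.4239, -0.2846], 'joint_velocities': [-0.0003, 0.0008, -0.0003, 0.0024, 0.0003, 0.0011], 'joint_efforts': [-0.0004, -38.6632, 23.7934, 5.3647, -0.0063, -0.0], 'ee_pos': [0.5498, 0.0001, 0.4038], 'tcp_rot': [0.4995, -0.4995, 0.5005, 0.5004], 'ft_force': [0.0142, -1.2261, -1.0275], 'ft_torque': [0.0123, 0.0184, 0.0278], 'finger_gap': 0.0857} 0.1734
scene [[579.5, 0.0, 322.3], [0.0, 579.5, 240.6], [0.0, 0.0, 1.0]] [[-0.544, 0.839, 0.019, 0.204], [-0.628, -0.422, 0.654, 0.224], [0.556, 0.344, 0.756, -1.708], [0.0, 0.0, 0.0, 1.0]] ['K', 'world_to_cam']
cover 0.86 [0.621 0.206 0.115]
cover 0.4 [0.61  0.077 0.119]
cooler 0.9 [ 0.626  0.207 -0.002]
pin1 0.98 [0.64  0.336 0.118]
pin1 0.94 [0.612 0.077 0.117]
pin1 0.7 [ 0.612 -0.205 -0.001]
pin2 0.98 [0.64  0.336 0.118]
pin2 0.94 [0.612 0.077 0.117]
pin2 0.7 [ 0.612 -0.205 -0.001]
tray 0.9 [ 0.615 -0.204 -0.   ]
tray 0.67 [0.61  0.074 0.12 ]
tray 0.6 [ 0.398  0.517 -0.   ]
tray 0.19 [ 0.423 -0.323  0.004]
liner 0.97 [ 0.61  -0.203  0.008]
fin1 0.78 [ 0.457 -0.217  0.091]
fin1 
[... 892 characters left out ...]
.332 0.118]
pin2 0.67 [0.641 0.332 0.118]
tray 0.6 [ 0.609 -0.201  0.   ]
liner 0.74 [ 0.61  -0.203  0.01 ]
liner 0.46 [0.639 0.335 0.119]
liner 0.2 [0.626 0.207 0.115]
fin1 0.93 [0.441 0.04  0.091]
fin1 0.85 [ 0.458 -0.21   0.089]
fin1 0.81 [0.273 0.221 0.085]
fin1 0.74 [ 0.447 -0.08   0.091]
fin1 0.72 [ 0.427 -0.326  0.092]
fin1 0.68 [ 0.315 -0.158  0.087]
cassette1 0.97 [ 0.459 -0.209 -0.001]
cassette1 0.83 [ 0.313 -0.162  0.004]
cassette1 0.79 [ 0.437  0.039 -0.002]
cassette1 0.69 [ 0.275  0.219 -0.001]
cassette1 0.56 [ 0.45  -0.078 -0.   ]
cassette1 0.55 [ 0.427 -0.326  0.003]
tipbox 0.59 [ 0.573  0.484 -0.003]
wash_bottle 0.81 [0.4   0.525 0.001]
wash_bottle 0.55 [ 0.45  -0.08   0.087]
```

View pics/scene0.png

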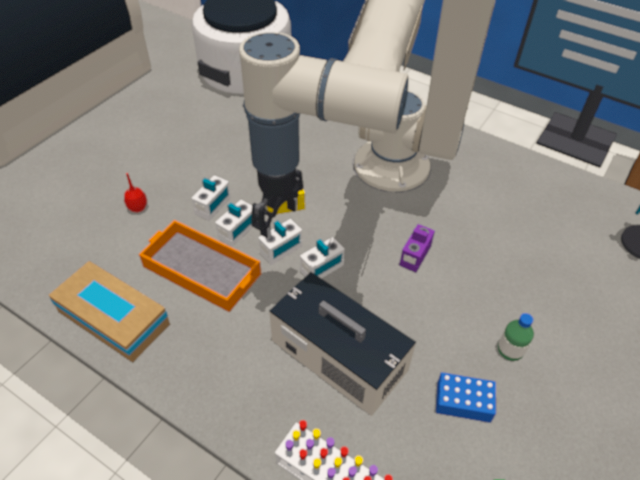

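View pics/side0.png

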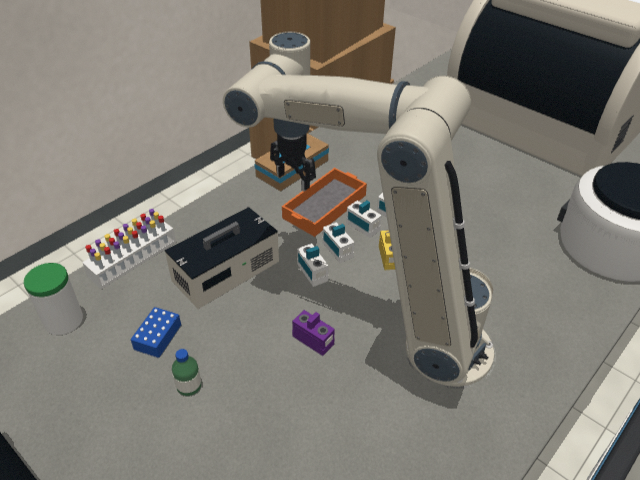

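Scene view: white cassettes with teal fins at about (322,258), (281,237), (236,218) and (211,193). The look-alikes are yellow at (290,200), partly hidden by the gripper, and purple at (418,247). The cooler with its dark cover and handle is at (342,330), the orange tray at (200,263), and a cardboard box, tube rack and bottles stand further off. The side view agrees, with the cover handle at (222,234). I choose the four white cassettes and the handle at (342,318).

I'll move over the cover and check it with the wrist camera.

```bash
cat > h.py <<'E'
from bench import arm
import cv2,numpy as np
from scipy.spatial.transform import Rotation as Ro
def pose():
    s=arm.sense();q=s["tcp_rot"];R=Ro.from_quat([q[1],q[2],q[3],q[0]]).as_matrix();return np.array(s["ee_pos"]),R,s
def T(c): return np.linalg.inv(np.array(arm.camera_info(c)["world_to_cam"]))
def marks(t,c,Tm,f=arm.mark_of):
    return [((Tm@np.r_[d["at"],1])[:3].round(4).tolist(),round(d["score"],2)) for d in f(t,c)]
def unproj(uv,c,z,info):
    K=np.array(info["K"]);M=np.linalg.inv(np.array(info["world_to_cam"]))
    uv=np.atleast_2d(uv).astype(float)
    d=np.c_[(uv[:,0]-K[0,2])/K[0,0],-(uv[:,1]-K[1,2])/K[1,1],-np.ones(len(uv))]@M[:3,:3].T
    o=M[:3,3];return o+d*((z-o[2])/d[:,2])[:,None]
def go(xyz,yaw,p=None):
    # rotvec about tool x (deg) and shift in tool axes to reach TCP xyz, cooler-style yaw (deg, jaws along that x)
    P,R,s=pose();P=P if p is None else np.array(p)
    cur=np.degrees(np.arctan2(-R[1,1],-R[0,1]))
    print("cur",P.round(4),"yaw",cur.round(2),"-> turn",round(cur-yaw,2),"shift",(R.T@(np.array(xyz)-P)).round(4))
def teal(c,tag=None):
    info=arm.camera_info(c);im=arm.read_camera(c)
    if tag:cv2.imwrite(f"pics/{tag}.png",im[:,:,::-1])
    return im,info
E
python3 -m pendant '[3,0,0,-0.02,-0.04,0.05,1, 6,0,0,-0.02,-0.075,0.10,1, 6,0,0,-0.02,-0.075,0.15,1, 6,0,0,-0.02,-0.075,0.18,1, 6,0,0,-0.02,-0.075,0.207,1, 6,0,0,-0.02,-0.075,0.207,1, 6,0,0,-0.02,-0.075,0.207,1, 6,0,0,-0.02,-0.075,0.207,1, 6,0,0,-0.02,-0.075,0.207,1, 6,0,0,-0.02,-0.075,0.207,1]'
python3 - <<'E'
from h import *
P,R,s=pose();print(P,s["ft_force"])
M=T("wrist");im,info=teal("wrist","w1")
print(M[:3].round(3))
for t in("cover_handle","cover","pin1"):
    print(t,marks(t,"wrist",M))
f=[]
for c in["scene","side"]*5:
    arm.read_camera(c);f.append(arm.sense()["ft_force"])
print(np.round(f,2)[:,2],np.std(f,0))
for c in("scene","side"):
  M=T(c)
  for t in("cover_handle","cover","pin1","fin1","tray"):print(c,t,marks(t,c,M))
E
```

```text
clock: 2.3
ee_pos: [0.625, 0.206, 0.4251]
tcp_rot: [0.526, -0.473, 0.526, 0.473]
ft_force: [-1.3, 0.3, -0.0]
finger_gap: 0.0855
[0.62503418 0.20597998 0.42510087] [-1.299053    0.26380306 -0.03846187]
[[-0.994 -0.101 -0.031  0.617]
 [ 0.106 -0.95  -0.293  0.13 ]
 [ 0.    -0.294  0.956  0.394]]
cover_handle [([0.6263, 0.2031, 0.1484], 0.78)]
cover [([0.624, 0.2052, 0.1157], 0.57)]
pin1 [([0.6406, 0.3386, 0.1181], 0.84), ([0.6099, 0.076, 0.115], 0.8), ([0.4381, 0.0357, -0.0012], 0.28)]
[ 0.75 -0.31 -0.56  0.05  0.15 -0.39 -0.44  0.92  0.04 -0.36] [0.30511209 0.41002386 0.48121999]
scene cover_handle [([0.6236, 0.2073, 0.1529], 0.85)]
scene cover [([0.6214, 0.208, 0.1137], 0.66)]
scene pin1 [([0.6102, 0.0738, 0.1212], 0.93), ([0.638, 0.3357, 0.1182], 0.55), ([0.6256, 0.2081, -0.005], 0.28)]
scene fin1 [([0.4485, -0.0819, 0.0902], 0.96), ([0.4582, -0.2128, 0.0943], 0.89), ([0.3154, -0.1573, 0.0903], 0.82), ([0.4402, 0.0409, 0.0899], 0.81), ([0.4256, -0.3246, 0.0899], 0.69), ([0.2705, 0.2169, 0.0897], 0.67)]
scene tray [([0.6108, -0.2071, -0.001], 0.74), ([0.6083, -0.2042, 0.0091], 0.74)]
side cover_handle [([0.6199, 0.2102, 0.1482], 0.61)]
side cover [([0.633, 0.2965, 0.0167], 0.75), ([0.5407, -0.493, -0.0031], 0.71), ([0.6239, 0.209, 0.1164], 0.59), ([0.4481, -0.078, 0.0011], 0.33)]
side pin1 [([0.6406, 0.335, 0.1168], 0.93)]
side fin1 [([0.441, 0.038, 0.0897], 0.93), ([0.2719, 0.2194, 0.0864], 0.74), ([0.4495, -0.0784, 0.0929], 0.69), ([0.4481, -0.0784, 0.0001], 0.34)]
side tray [([0.6072, -0.2012, 0.0036], 0.64)]
```

View pics/w1.png

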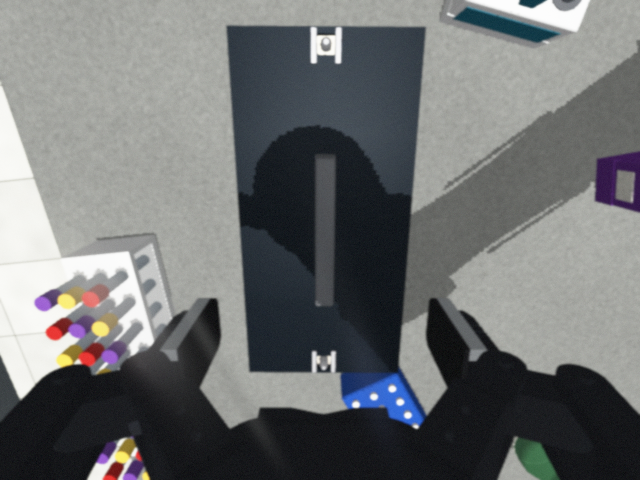

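Wrist view: the cover lies square under the gripper. Its pins are at (325,45) and (323,362), and the handle bar runs from (325,155) to (324,305) between the fingers. Next I go down and grip it.

```bash
python3 -m pendant '[0.2,0,0,0.02,0,0,1, 0.4,0,0,0.04,0,0,1, 0.4,0,0,0.06,0,0,1, 0.4,0,0,0.08,0,0,1, 0.4,0,0,0.095,0,0,1, 0.4,0,0,0.105,0,0,1, 0.4,0,0,0.115,0,0,1, 0.4,0,0,0.12,0,0,1, 0.4,0,0,0.12,0,0,1, 0.4,0,0,0.12,0,0,1]'
python3 -m pendant '[0,0,0,0,0,0,0, 0,0,0,0,0,0,-0.5, 0,0,0,0,0,0,-1, 0,0,0,0,0,0,-1, 0,0,0,0,0,0,-1, 0,0,0,0,0,0,-1, 0,0,0,0,0,0,-1, 0,0,0,0,0,0,-1, 0,0,0,0,0,0,-1, 0,0,0,0,0,0,-1]'
python3 -c "
from h import *
go([0.435,0.275,0.455],0)"
```

```text
clock: 4.5
ee_pos: [0.6252, 0.2071, 0.3054]
tcp_rot: [0.527, -0.472, 0.527, 0.471]
ft_force: [0.3, 0.4, 0.1]
finger_gap: 0.0855
clock: 5.5
ee_pos: [0.625, 0.2071, 0.3049]
tcp_rot: [0.527, -0.471, 0.527, 0.471]
ft_force: [-0.8, 0.6, 3.2]
finger_gap: 0.0128
cur [0.625  0.2071 0.3049] yaw -6.39 -> turn -6.39 shift [-0.1502  0.1963  0.0464]
```

```bash
python3 -m pendant '[0,0,0,-0.003,0,0,-1, 0,0,0,-0.008,0,0,-1, 0,0,0,-0.015,0,0,-1, 0,0,0,-0.025,0,0,-1, 0,0,0,-0.04,0,0,-1, 0,0,0,-0.055,0,0,-1, 0,0,0,-0.07,0,0,-1, 0,0,0,-0.08,0,0,-1, 0,0,0,-0.08,0,0,-1, 0,0,0,-0.08,0,0,-1]'
python3 -c "
from h import *
go([0.435,0.275,0.385],0)"
```

```text
clock: 6.5
ee_pos: [0.6249, 0.207, 0.3844]
tcp_rot: [0.527, -0.471, 0.527, 0.471]
ft_force: [-0.3, 0.1, -3.8]
finger_gap: 0.0128
cur [0.6249 0.207  0.3844] yaw -6.4 -> turn -6.4 shift [-0.0005  0.1963  0.0464]
```

```bash
python3 -m pendant '[-1,0,0,0,0.01,0.002,-1, -2,0,0,0,0.035,0.008,-1, -3,0,0,0,0.07,0.016,-1, -4,0,0,0,0.105,0.025,-1, -5,0,0,0,0.14,0.033,-1, -6.4,0,0,0,0.17,0.04,-1, -6.4,0,0,0,0.19,0.045,-1, -6.4,0,0,0,0.196,0.046,-1, -6.4,0,0,0,0.196,0.046,-1, -6.4,0,0,0,0.196,0.046,-1]'
python3 -m pendant '[0,0,0,0.01,0,0,-1, 0,0,0,0.04,0,0,-1, 0,0,0,0.08,0,0,-1, 0,0,0,0.12,0,0,-1, 0,0,0,0.15,0,0,-1, 0,0,0,0.17,0,0,-1, 0,0,0,0.18,0,0,-1, 0,0,0,0.185,0,0,-1, 0,0,0,0.19,0,0,-1, 0,0,0,0.19,0,0,-1]'
python3 -m pendant '[0,0,0,0.001,0,0,-1, 0,0,0,0.002,0,0,-1, 0,0,0,0.003,0,0,-1, 0,0,0,0.004,0,0,-1, 0,0,0,0.005,0,0,-1, 0,0,0,0.0055,0,0,-1, 0,0,0,0.0055,0,0,-1, 0,0,0,0.0055,0,0,-1, 0,0,0,0.0055,0,0,-1, 0,0,0,0.0055,0,0,-1]'
```

```text
clock: 7.5
ee_pos: [0.4356, 0.2744, 0.3845]
tcp_rot: [-0.5, 0.5, -0.5, -0.5]
ft_force: [0.2, -0.6, -2.5]
finger_gap: 0.0129
clock: 8.5
ee_pos: [0.4356, 0.2747, 0.1948]
tcp_rot: [0.5, -0.5, 0.5, 0.5]
ft_force: [-0.4, -0.7, -3.5]
finger_gap: 0.0128
clock: 9.5
ee_pos: [0.4353, 0.2746, 0.1892]
tcp_rot: [0.5, -0.5, 0.5, 0.5]
ft_force: [-0.1, -0.5, -3.2]
finger_gap: 0.0131
```

```bash
python3 -m pendant '[0,0,0,0.0005,0,0,-1, 0,0,0,0.001,0,0,-1, 0,0,0,0.0015,0,0,-1, 0,0,0,0.0015,0,0,-1, 0,0,0,0.0015,0,0,-1, 0,0,0,0.0015,0,0,-1, 0,0,0,0.0015,0,0,-1, 0,0,0,0.0015,0,0,-1, 0,0,0,0.0015,0,0,-1, 0,0,0,0.0015,0,0,-1]'
```

```text
clock: 10.5
ee_pos: [0.4353, 0.2746, 0.1888]
tcp_rot: [-0.5, 0.5, -0.5, -0.5]
ft_force: [-3.9, -1.5, 7.7]
finger_gap: 0.0128
```

```bash
python3 -m pendant '[0,0,0,0,0,0,-0.5, 0,0,0,0,0,0,0, 0,0,0,0,0,0,0.5, 0,0,0,0,0,0,1, 0,0,0,-0.03,0,0,1, 0,0,0,-0.08,0,0,1, 0,0,0,-0.12,0,0,1, 0,0,0,-0.16,0,0,1, 0,0,0,-0.2,0,0,1, 0,0,0,-0.24,0,0,1]'
python3 -m pendant '[0,0,0,-0.01,-0.01,-0.04,1, 0,0,0,-0.03,-0.01,-0.09,1, 0,0,0,-0.05,-0.01,-0.14,1, 0,0,0,-0.05,-0.01,-0.19,1, 0,0,0,-0.05,-0.01,-0.24,1, 0,0,0,-0.05,-0.01,-0.29,1, 0,0,0,-0.05,-0.01,-0.34,1, 0,0,0,-0.05,-0.01,-0.375,1, 0,0,0,-0.05,-0.01,-0.375,1, 0,0,0,-0.05,-0.01,-0.375,1]'
python3 - <<'E'
from h import *
P,R,s=pose();print(P,s["ft_force"])
M=T("wrist");im,info=teal("wrist","w2");print(M[:3].round(3),info["K"])
np.savez("w2.npz",im=im,M=M)
for t in("fin1","cassette1","tray","liner"):print(t,marks(t,"wrist",M))
hsv=cv2.cvtColor(im,cv2.COLOR_RGB2HSV)
m=cv2.inRange(hsv,(80,90,30),(100,255,220))
n,l,st,ce=cv2.connectedComponentsWithStats(m)
for i in range(1,n):
    if st[i,4]>60:
        uv=np.argwhere(l==i)[:,::-1];print(st[i],unproj(ce[i],"wrist",0.09,info).round(3))
E
```

```text
clock: 11.5
ee_pos: [0.4351, 0.2743, 0.4294]
tcp_rot: [0.5, -0.5, 0.5, 0.5]
ft_force: [0.8, 0.2, -0.3]
finger_gap: 0.0849
clock: 12.5
ee_pos: [0.4452, -0.1013, 0.4775]
tcp_rot: [0.501, -0.499, 0.501, 0.499]
ft_force: [0.1, 0.5, 0.7]
finger_gap: 0.0854
[ 0.44520506 -0.10125359  0.47746806] [0.09278899 0.47834704 0.65497573]
[[-1.    -0.003  0.001  0.445]
 [ 0.003 -0.956 -0.294 -0.177]
 [ 0.001 -0.294  0.956  0.446]] [[354.1457723    0.         322.99058688]
 [  0.         354.1457723  235.44419252]
 [  0.           0.           1.        ]]
fin1 [([0.446, -0.0802, 0.0903], 0.92), ([0.4582, -0.2162, 0.0874], 0.64), ([0.3174, -0.164, 0.0875], 0.64), ([0.4389, 0.0398, 0.0875], 0.57)]
cassette1 [([0.3146, -0.162, 0.0004], 0.91), ([0.4626, -0.2181, -0.0013], 0.86), ([0.2724, 0.2153, 0.0001], 0.83), ([0.4352, 0.0361, -0.0019], 0.82), ([0.4463, -0.0822, 0.0011], 0.71)]
tray [([0.6072, -0.203, 0.0006], 0.67), ([0.4581, -0.2134, -0.0019], 0.28)]
liner [([0.6078, -0.2019, 0.0072], 0.56), ([0.4583, -0.2148, 0.0841], 0.54)]
[305   0  68   6 240] [[ 0.439 -0.282  0.09 ]]
[  0  39  27  78 499] [[ 0.733 -0.221  0.09 ]]
[302  65  14  42 552] [[ 0.458 -0.214  0.09 ]]
[ 14 112  19  31 189] [[ 0.733 -0.177  0.09 ]]
[294 181  69  24 276] [[ 0.44  -0.114  0.09 ]]
[312 203  20  38 436] [[ 0.446 -0.083  0.09 ]]
[304 272  33  19 301] [[ 0.45  -0.016  0.09 ]]
[346 286  21  15 166] [[ 0.408 -0.001  0.09 ]]
[320 302  19  37 452] [[0.439 0.033 0.09 ]]
```

View pics/w2.png

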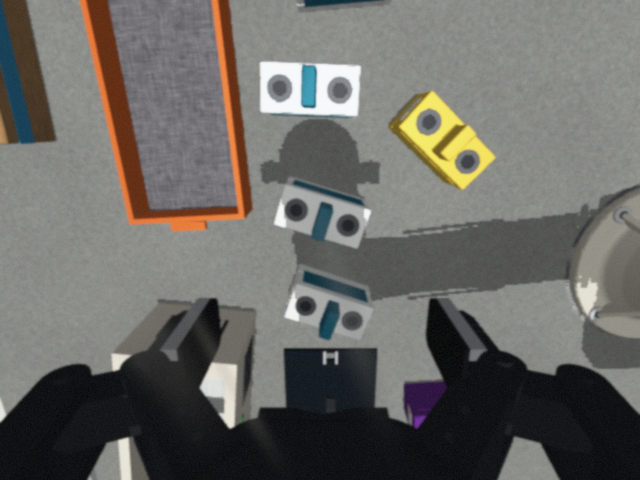

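Wrist view: white cassettes at (310,88), (322,213) and (328,303), with a fourth cut off at the top (340,0). The yellow look-alike is at (445,140), the tray's near corners are at (130,220) and (247,215), and the cover lies at (330,385).

```bash
cat >> h.py <<'E'
def fins(im,info,zt=0.094,show=True):
    hsv=cv2.cvtColor(im,cv2.COLOR_RGB2HSV)
    # white/grey top faces with fin: low saturation bright patches next to teal fin blobs
    m=cv2.inRange(hsv,(80,90,30),(100,255,220));n,l,st,ce=cv2.connectedComponentsWithStats(m);out=[]
    for i in range(1,n):
        if not 200<st[i,4]<3000: continue
        uv=np.argwhere(l==i)[:,::-1]
        (c,wh,a)=cv2.minAreaRect(unproj(uv,"w",zt,info)[:,:2].astype(np.float32)*1000)
        q=cv2.boxPoints((c,wh,a));e=[q[1]-q[0],q[2]-q[1]];e=max(e,key=lambda v:np.hypot(*v))
        yaw=(np.degrees(np.arctan2(-e[0],e[1]))+90)%180-90
        out.append((np.round(np.array(c)/1000,4),np.round(np.array(wh),1),round(float(yaw),1)))
    return out
E
python3 - <<'E'
from h import *
d=np.load("w2.npz");im=d["im"];info=dict(K=[[354.15,0,323],[0,354.15,235.44],[0,0,1]],world_to_cam=np.linalg.inv(d["M"]))
for r in fins(im,info):print(*r)
L=unproj([(85,0),(130,220),(215,0),(247,215)],"w",0.05,info);print(L.round(3))
for a,b in((0,1),(2,3)):
    v=L[b]-L[a];print(np.degrees(np.arctan2(-v[0],v[1])))
for q in ([(287,180),(368,209)],[(299,268),(372,300)],[(262,64),(360,66)],[(276,228),(360,247)],[(286,318),(360,340)]):
    v=np.diff(unproj(q,"w",0.064,info),axis=0)[0];print("long",np.degrees(np.arctan2(v[1],v[0])),np.hypot(*v[:2]))
E
```

```text
[ 0.4313 -0.2799] [ 3.8 57.9] 89.9
[ 0.7299 -0.2199] [64.8 14.2] -0.0
[ 0.4582 -0.2131] [34.9 12. ] -1.1
[ 0.4395 -0.1142] [ 4.1 71.9] 72.8
[ 0.4464 -0.0837] [39.  12.5] -17.0
[ 0.4488 -0.0175] [11.4 38.3] 70.9
[0.439 0.031] [45.9 15.7] -19.0
[[ 0.676 -0.295  0.05 ]
 [ 0.668 -0.075  0.05 ]
 [ 0.549 -0.295  0.05 ]
 [ 0.533 -0.08   0.05 ]]
2.015216364863314
4.518688173898862
long 159.97871242285083 0.09405246530254624
long 154.34758341526378 0.09585362545173812
long 178.79838694434946 0.0963659791903362
long 166.479359339854 0.09757038525892447
long 161.10444313711187 0.09605693423543202
```

```bash
python3 -m pendant '[5,0,0,0.02,0.001,0.02,1, 10,0,0,0.05,0.002,0.05,1, 15,0,0,0.08,0.003,0.08,1, 19,0,0,0.12,0.005,0.11,1, 19,0,0,0.15,0.005,0.135,1, 19,0,0,0.165,0.005,0.139,1, 19,0,0,0.165,0.005,0.139,1, 19,0,0,0.165,0.005,0.139,1, 19,0,0,0.165,0.005,0.139,1, 19,0,0,0.165,0.005,0.139,1]'
python3 - <<'E'
from h import *
go([0.44,0.0385,0.244],-19)
M=T("wrist");im,info=teal("wrist","w3")
for r in fins(im,info):print(*r)
print(marks("fin1","wrist",M))
E
```

```text
clock: 13.75
ee_pos: [0.4407, 0.0384, 0.3138]
tcp_rot: [0.577, -0.411, 0.575, 0.41]
ft_force: [0.2, -0.0, -0.1]
finger_gap: 0.0856
cur [0.4407 0.0384 0.3138] yaw -19.03 -> turn -0.03 shift [ 0.0698  0.0008 -0.0002]
[ 0.4446 -0.0788] [36.8 16.8] -16.8
[ 0.446  -0.0523] [ 1.4 66.4] 72.9
[0.4271 0.0044] [ 5.3 67.4] 70.3
[0.4374 0.0346] [40.6 12.4] -19.3
[([0.4446, -0.079, 0.0888], 0.95), ([0.4388, 0.0366, 0.088], 0.61)]
```

View pics/w3.png

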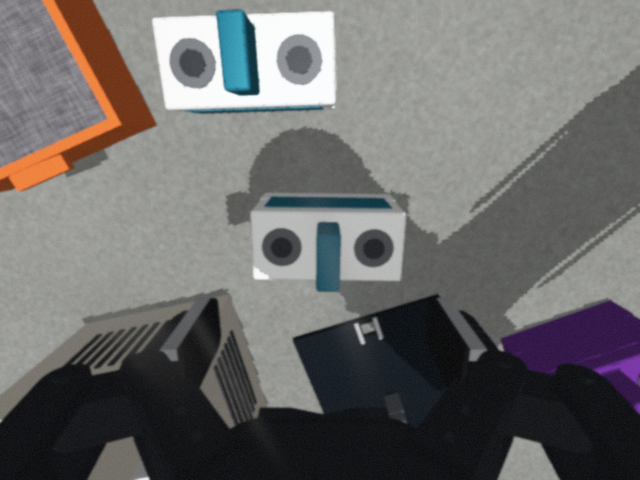

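The close crop shows the white cassette with its teal fin at (328,256), centred and square between the jaws. This is the right one, so I'll grip it and lift.

```bash
python3 -m pendant '[0,0,0,0.01,0.001,-0.001,1, 0,0,0,0.025,0.001,-0.001,1, 0,0,0,0.045,0.001,-0.001,1, 0,0,0,0.06,0.001,-0.001,1, 0,0,0,0.07,0.001,-0.001,1, 0,0,0,0.07,0.001,-0.001,0.5, 0,0,0,0.07,0.001,-0.001,0, 0,0,0,0.07,0.001,-0.001,-0.5, 0,0,0,0.07,0.001,-0.001,-1, 0,0,0,0.07,0.001,-0.001,-1]'
python3 -m pendant '[0,0,0,0,0,0,-1, 0,0,0,0,0,0,-1, 0,0,0,-0.005,0,0,-1, 0,0,0,-0.02,0,0,-1, 0,0,0,-0.04,0,0,-1, 0,0,0,-0.07,0,0,-1, 0,0,0,-0.1,0,0,-1, 0,0,0,-0.13,0,0,-1, 0,0,0,-0.15,0,0,-1, 0,0,0,-0.15,0,0,-1]'
cat >> h.py <<'E'
def weigh(n=12):
    f=[]
    for i in range(n):
        arm.read_camera("scene");f.append(arm.sense()["ft_force"][2])
    print("mass g",-np.mean(f)/9.81*1000,"+-",np.std(f)/n**.5/9.81*1000)
E
python3 - <<'E'
from h import *
weigh()
go([0.44,0.0385,0.244],-19)
E
```

```text
clock: 14.85
ee_pos: [0.4392, 0.038, 0.2431]
tcp_rot: [0.576, -0.411, 0.575, 0.411]
ft_force: [4.3, -0.7, -4.1]
finger_gap: 0.0126
clock: 15.85
ee_pos: [0.4396, 0.038, 0.3957]
tcp_rot: [0.578, -0.411, 0.574, 0.41]
ft_force: [1.0, 0.4, -2.3]
finger_gap: 0.0127
mass g 186.61931923532867 +- 11.773808925210373
cur [0.4391 0.038  0.3925] yaw -19.0 -> turn 0.0 shift [ 0.1485 -0.0008  0.0009]
```

Run:
```python
from h import *
go([0.603,-0.118,0.393],3)
```

```text
cur [0.4391 0.038  0.3925] yaw -19.0 -> turn -22.0 shift [-0.0006 -0.2058 -0.0941]
```

```bash
python3 -m pendant '[-3,0,0,0,-0.02,-0.01,-1, -6,0,0,0,-0.05,-0.023,-1, -10,0,0,0,-0.085,-0.04,-1, -14,0,0,0,-0.12,-0.055,-1, -18,0,0,0,-0.155,-0.07,-1, -22,0,0,0,-0.185,-0.085,-1, -22,0,0,0,-0.2,-0.092,-1, -22,0,0,0,-0.206,-0.094,-1, -22,0,0,0,-0.206,-0.094,-1, -22,0,0,0,-0.206,-0.094,-1]'
python3 - <<'E'
from h import *
M=T("wrist");im,info=teal("wrist","w4")
print(marks("tray","wrist",M),marks("liner","wrist",M))
go([0.603,-0.118,0.258],3)
E
```

```text
clock: 17.45
ee_pos: [0.6029, -0.1174, 0.3928]
tcp_rot: [0.487, -0.513, 0.487, 0.513]
ft_force: [0.3, 0.2, -1.1]
finger_gap: 0.0131
[([0.6064, -0.2067, -0.0011], 0.98), ([0.6095, -0.2034, 0.005], 0.58)] [([0.6089, -0.2033, 0.0058], 0.89)]
cur [ 0.6028 -0.1172  0.3932] yaw 3.06 -> turn 0.06 shift [ 1.352e-01 -1.000e-04 -8.000e-04]
```

View pics/w4.png

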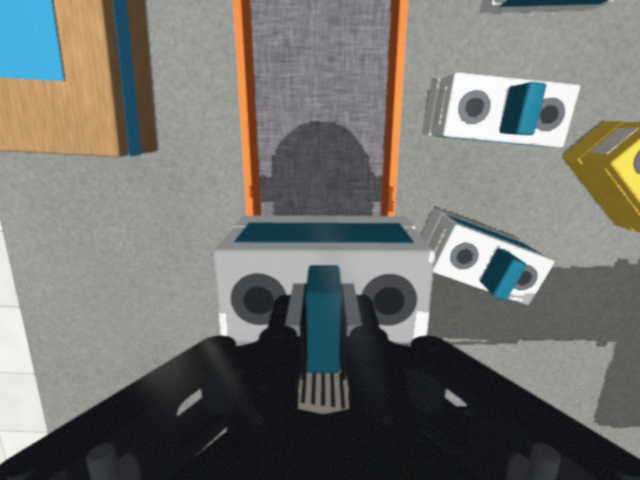

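The held cassette (323,290) is centred over the tray, whose walls run symmetrically at (243,100) and (400,100). I'll lower it.

```bash
python3 -m pendant '[0,0,0,0.01,0,0,-1, 0,0,0,0.035,0,0,-1, 0,0,0,0.065,0,0,-1, 0,0,0,0.095,0,0,-1, 0,0,0,0.115,0,0,-1, 0,0,0,0.128,0,0,-1, 0,0,0,0.134,0,0,-1, 0,0,0,0.136,0,0,-1, 0,0,0,0.137,0,0,-1, 0,0,0,0.137,0,0,-1]'
python3 -m pendant '[0,0,0,0.0005,0,0,-1, 0,0,0,0.001,0,0,-1, 0,0,0,0.0015,0,0,-1, 0,0,0,0.002,0,0,-1, 0,0,0,0.0025,0,0,-1, 0,0,0,0.003,0,0,-1, 0,0,0,0.0035,0,0,-1, 0,0,0,0.0035,0,0,-1, 0,0,0,0.0035,0,0,-1, 0,0,0,0.0035,0,0,-1]'
```

```text
clock: 18.6
ee_pos: [0.6036, -0.118, 0.2567]
tcp_rot: [-0.487, 0.513, -0.486, -0.512]
ft_force: [0.9, 0.2, -0.7]
finger_gap: 0.0132
clock: 19.6
ee_pos: [0.6033, -0.118, 0.2522]
tcp_rot: [-0.487, 0.513, -0.487, -0.513]
ft_force: [-0.1, -0.8, -2.2]
finger_gap: 0.0124
```

```bash
python3 -m pendant '[0,0,0,0.0005,0,0,-1, 0,0,0,0.001,0,0,-1, 0,0,0,0.0015,0,0,-1, 0,0,0,0.0015,0,0,-1, 0,0,0,0.0015,0,0,-1, 0,0,0,0.0015,0,0,-1, 0,0,0,0.0015,0,0,-1, 0,0,0,0.0015,0,0,-1, 0,0,0,0.0015,0,0,-1, 0,0,0,0.0015,0,0,-1]'
python3 -c "
from h import *
P,R,s=pose();print(P,s['ft_force'])"
```

```text
clock: 20.6
ee_pos: [0.6031, -0.118, 0.2521]
tcp_rot: [-0.487, 0.513, -0.487, -0.513]
ft_force: [-3.9, 1.5, 7.2]
finger_gap: 0.0124
[ 0.60307366 -0.11802518  0.25206725] [-3.94590819  1.48798727  7.17290402]
```

```bash
python3 -m pendant '[0,0,0,-0.001,0,0,-0.8, 0,0,0,-0.001,0,0,-0.5, 0,0,0,-0.001,0,0,-0.1, 0,0,0,-0.001,0,0,0.2, 0,0,0,-0.01,0,0,0.2, 0,0,0,-0.04,0,0,0.2, 0,0,0,-0.08,0,0,0.2, 0,0,0,-0.12,0,0,0.5, 0,0,0,-0.14,0,0,1, 0,0,0,-0.14,0,0,1]'
python3 -m pendant '[2,0,0,0,0.02,0.005,1, 6,0,0,0,0.05,0.015,1, 10,0,0,0.01,0.085,0.025,1, 14,0,0,0.02,0.12,0.035,1, 18,0,0,0.04,0.15,0.04,1, 20,0,0,0.06,0.155,0.045,1, 20,0,0,0.075,0.155,0.045,1, 20,0,0,0.075,0.155,0.045,1, 20,0,0,0.075,0.155,0.045,1, 20,0,0,0.075,0.155,0.045,1]'
python3 - <<'E'
from h import *
go([0.4455,-0.080,0.243],-17)
M=T("wrist");im,info=teal("wrist","w5")
for r in fins(im,info):print(*r)
print(marks("fin1","wrist",M))
im,_=teal("scene","s5");print(marks("fin1","scene",T("scene")))
E
```

```text
clock: 21.6
ee_pos: [0.6036, -0.1183, 0.3958]
tcp_rot: [-0.489, 0.515, -0.485, -0.511]
ft_force: [1.0, -0.2, -0.4]
finger_gap: 0.0854
clock: 22.6
ee_pos: [0.4466, -0.0812, 0.3165]
tcp_rot: [0.569, -0.421, 0.568, 0.42]
ft_force: [0.8, -0.5, -0.0]
finger_gap: 0.0853
cur [ 0.4466 -0.0812  0.3165] yaw -17.0 -> turn 0.0 shift [0.0735 0.0015 0.0008]
[ 0.4569 -0.2079] [34.  16.1] -2.7
[ 0.4534 -0.1813] [ 3.8 68.8] 87.7
[ 0.4361 -0.1158] [ 5.  67.8] 73.0
[ 0.4459 -0.0851] [41.2 13. ] -16.4
[ 0.5641 -0.1329] [47.3  2. ] -87.0
[ 0.6118 -0.1019] [30.5 38.1] 5.3
[([0.6142, -0.1029, 0.0951], 0.88), ([0.3183, -0.1629, 0.0898], 0.77), ([0.4577, -0.2161, 0.0853], 0.73), ([0.4451, -0.0807, 0.0901], 0.61)]
[([0.445, -0.0801, 0.0902], 0.95), ([0.274, 0.2171, 0.0909], 0.85), ([0.426, -0.3252, 0.0903], 0.81), ([0.4551, -0.2158, 0.092], 0.8), ([0.3164, -0.1593, 0.0882], 0.64), ([0.6138, -0.1044, 0.0982], 0.59), ([0.6098, -0.2026, 0.0085], 0.57)]
```

```bash
python3 -c "
import cv2
a=cv2.imread('pics/s5.png')[160:320,130:330];b=cv2.imread('pics/w5.png')
a=cv2.resize(a,(400,320),interpolation=2);b=cv2.resize(b,(400,300));cv2.imwrite('pics/c5.png',cv2.vconcat([a[:300],b]))"
```

```text
(no output)
```

View pics/c5.png

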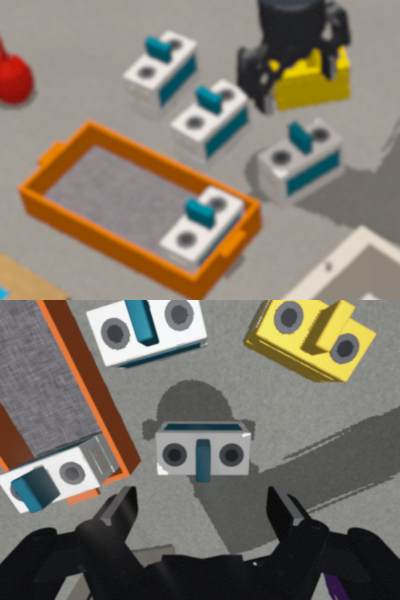

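The first cassette stands upright in the tray, at (200,225) of the upper crop. It has slid about 15 mm against the walls, so that was probably the announced knock; it is still upright on the floor. The next cassette is centred at (203,450) of the lower crop.

```bash
python3 -m pendant '[0,0,0,0.01,0.001,0,1, 0,0,0,0.025,0.001,0,1, 0,0,0,0.045,0.001,0,1, 0,0,0,0.06,0.001,0,1, 0,0,0,0.073,0.001,0,1, 0,0,0,0.073,0.001,0,0.5, 0,0,0,0.073,0.001,0,0, 0,0,0,0.073,0.001,0,-0.5, 0,0,0,0.073,0.001,0,-1, 0,0,0,0.073,0.001,0,-1]'
python3 -m pendant '[0,0,0,0,0,0,-1, 0,0,0,0,0,0,-1, 0,0,0,-0.005,0,0,-1, 0,0,0,-0.02,0,0,-1, 0,0,0,-0.04,0,0,-1, 0,0,0,-0.07,0,0,-1, 0,0,0,-0.1,0,0,-1, 0,0,0,-0.13,0,0,-1, 0,0,0,-0.17,0,0,-1, 0,0,0,-0.17,0,0,-1]'
python3 - <<'E'
from h import *
weigh()
go([0.636,0.2955,0.413],-6.4)
go([0.605,-0.18,0.413],3)
E
```

```text
clock: 23.8
ee_pos: [0.4454, -0.0808, 0.2433]
tcp_rot: [0.569, -0.421, 0.568, 0.42]
ft_force: [3.8, 0.8, -2.3]
finger_gap: 0.0125
clock: 24.8
ee_pos: [0.4458, -0.0812, 0.4178]
tcp_rot: [0.571, -0.423, 0.566, 0.419]
ft_force: [1.6, 0.2, -3.6]
finger_gap: 0.0126
mass g 368.54820958530973 +- 21.103265387523916
cur [ 0.4451 -0.0808  0.4124] yaw -17.0 -> turn -10.6 shift [-0.0007 -0.0725  0.4157]
cur [ 0.4451 -0.0808  0.4124] yaw -17.0 -> turn -20.0 shift [-0.0007 -0.1819 -0.0481]
```

```bash
python3 -m pendant '[-2,0,0,0,-0.005,0.02,-1, -4,0,0,0,-0.015,0.06,-1, -6,0,0,0,-0.025,0.105,-1, -8,0,0,0,-0.035,0.15,-1, -10.6,0,0,0,-0.045,0.195,-1, -10.6,0,0,0,-0.055,0.24,-1, -10.6,0,0,0,-0.065,0.285,-1, -10.6,0,0,0,-0.075,0.325,-1, -10.6,0,0,0,-0.08,0.345,-1, -10.6,0,0,0,-0.083,0.357,-1]'
python3 -m pendant '[0,0,0,0.01,0,0,-1, 0,0,0,0.02,0,0,-1, 0,0,0,0.02,0,0,-1, 0,0,0,0.02,0,0,-1, 0,0,0,0.02,0,0,-1, 0,0,0,0.02,0,0,-1, 0,0,0,0.02,0,0,-1, 0,0,0,0.02,0,0,-1, 0,0,0,0.02,0,0,-1, 0,0,0,0.02,0,0,-1]'
python3 - <<'E'
from h import *
M=T("wrist");im,info=teal("wrist","w6");print(info["K"])
for c in("wrist","scene","side"):
  if c!="wrist":arm.read_camera(c)
  for t in("pin1","bay1","cold_plate","cooler"):print(c,t,marks(t,c,T(c)))
go([0.6285,0.2366,0.265],-6.4)
np.savez("w6.npz",im=im,M=M)
E
```

```text
clock: 26.4
ee_pos: [0.6298, 0.2385, 0.4108]
tcp_rot: [0.526, -0.471, 0.528, 0.472]
ft_force: [-0.6, -0.6, -2.9]
finger_gap: 0.013
clock: 27.4
ee_pos: [0.6289, 0.2363, 0.3927]
tcp_rot: [0.527, -0.471, 0.527, 0.471]
ft_force: [0.5, 0.2, -4.8]
finger_gap: 0.0128
[[354.1457723    0.         322.99058688]
 [  0.         354.1457723  235.44419252]
 [  0.           0.           1.        ]]
wrist pin1 []
wrist bay1 [([0.6114, 0.1129, 0.0189], 0.63), ([0.6195, 0.1749, 0.0167], 0.58), ([0.6298, 0.2394, 0.0175], 0.57)]
wrist cold_plate [([0.6246, 0.2012, 0.0095], 0.65), ([0.4361, 0.2738, -0.0028], 0.26)]
wrist cooler [([0.6235, 0.2046, -0.0033], 0.63)]
scene pin1 [([0.6427, 0.3337, 0.1192], 0.98), ([0.6112, 0.077, 0.1188], 0.59), ([0.4251, -0.3278, 0.09], 0.5), ([0.6087, -0.2038, 0.009], 0.4)]
scene bay1 [([0.6228, 0.1763, 0.0211], 0.82), ([0.6283, 0.2326, 0.0205], 0.72), ([0.6161, 0.118, 0.0186], 0.68), ([0.6221, 0.207, -0.0006], 0.67), ([0.636, 0.2916, 0.0195], 0.63)]
scene cold_plate [([0.6212, 0.205, 0.0118], 0.79)]
scene cooler [([0.6215, 0.2079, -0.0049], 0.75)]
side pin1 [([0.606, 0.0774, 0.1185], 0.95), ([0.639, 0.3337, 0.119], 0.86), ([0.6132, 0.1173, 0.0171], 0.43)]
side bay1 [([0.6323, 0.2347, 0.0178], 0.82), ([0.6334, 0.2979, 0.0155], 0.69), ([0.6242, 0.1825, 0.0235], 0.68), ([0.6131, 0.1186, 0.0145], 0.66)]
side cold_plate [([0.6243, 0.2081, 0.0133], 0.83)]
side cooler [([0.6212, 0.2063, -0.0002], 0.65)]
cur [0.6289 0.2363 0.3927] yaw -6.4 -> turn -0.0 shift [0.1277 0.0005 0.0003]
```

View pics/w6.png

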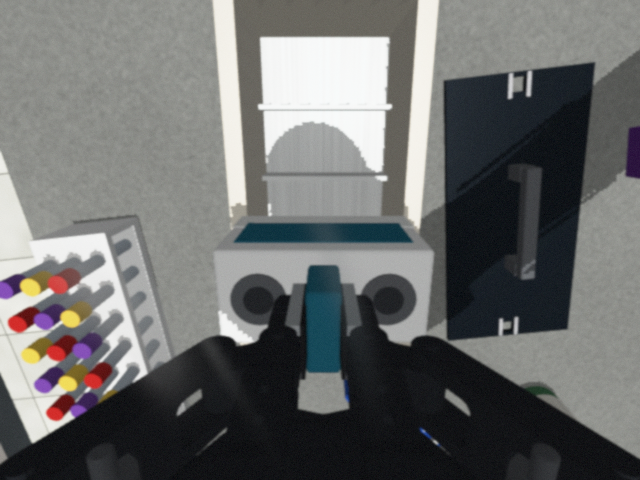

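Run:
```python
from h import *
d=np.load("w6.npz");info=dict(K=[[354.15,0,323],[0,354.15,235.44],[0,0,1]],world_to_cam=np.linalg.inv(d["M"]))
print(unproj([(325,105.5),(325,176.5)],"w",0.045,info).round(4), unproj([(225,100),(428,100)],"w",0.116,info).round(4).mean(0))
```

```text
[[0.6171 0.144  0.045 ]
 [0.6236 0.203  0.045 ]] [0.61655 0.1445  0.116  ]
```

The view shows the held cassette centred over bay 3, with the ribs at rows 105 and 176 and the walls symmetric at (225,100) and (428,100). The cover lies at (520,200). I'll lower it.

```bash
python3 -m pendant '[0,0,0,0.01,0,0,-1, 0,0,0,0.03,0,0,-1, 0,0,0,0.05,0,0,-1, 0,0,0,0.07,0,0,-1, 0,0,0,0.085,0,0,-1, 0,0,0,0.1,0,0,-1, 0,0,0,0.11,0,0,-1, 0,0,0,0.118,0,0,-1, 0,0,0,0.124,0,0,-1, 0,0,0,0.128,0,0,-1]'
python3 -m pendant '[0,0,0,0.0005,0,0,-1, 0,0,0,0.001,0,0,-1, 0,0,0,0.0015,0,0,-1, 0,0,0,0.002,0,0,-1, 0,0,0,0.0025,0,0,-1, 0,0,0,0.003,0,0,-1, 0,0,0,0.0035,0,0,-1, 0,0,0,0.004,0,0,-1, 0,0,0,0.0045,0,0,-1, 0,0,0,0.0045,0,0,-1]'
```

```text
clock: 29.15
ee_pos: [0.6289, 0.2363, 0.2644]
tcp_rot: [0.527, -0.471, 0.527, 0.471]
ft_force: [-0.1, -0.1, -2.8]
finger_gap: 0.0127
clock: 30.15
ee_pos: [0.6289, 0.2362, 0.2613]
tcp_rot: [0.527, -0.472, 0.527, 0.471]
ft_force: [-2.0, -0.6, 3.9]
finger_gap: 0.0128
```

```bash
python3 -m pendant '[0,0,0,-0.001,0,0,-0.8, 0,0,0,-0.001,0,0,-0.5, 0,0,0,-0.001,0,0,-0.1, 0,0,0,-0.001,0,0,0.2, 0,0,0,-0.01,0,0,0.2, 0,0,0,-0.04,0,0,0.2, 0,0,0,-0.08,0,0,0.2, 0,0,0,-0.12,0,0,0.2, 0,0,0,-0.14,0,0,0.2, 0,0,0,-0.14,0,0,0.2]'
python3 -m pendant '[0,0,0,0,0.005,-0.03,1, -1,0,0,0,0.015,-0.08,1, -2,0,0,0,0.03,-0.125,1, -3,0,0,0,0.04,-0.17,1, -4,0,0,0,0.055,-0.215,1, -5,0,0,0,0.07,-0.26,1, -5.4,0,0,0,0.08,-0.305,1, -5.4,0,0,0,0.09,-0.35,1, -5.4,0,0,0,0.1,-0.395,1, -5.4,0,0,0.01,0.11,-0.435,1]'
python3 - <<'E'
from h import *
go([0.457,-0.214,0.315],-1)
E
```

```text
clock: 31.15
ee_pos: [0.6292, 0.2361, 0.4057]
tcp_rot: [0.53, -0.472, 0.524, 0.47]
ft_force: [0.7, 0.1, 0.2]
finger_gap: 0.0511
clock: 32.15
ee_pos: [0.4702, -0.1856, 0.3913]
tcp_rot: [0.505, -0.496, 0.504, 0.495]
ft_force: [0.5, 0.1, -0.3]
finger_gap: 0.0856
cur [ 0.4702 -0.1856  0.3913] yaw -1.0 -> turn -0.0 shift [ 0.0763  0.0129 -0.0285]
```

```bash
python3 -m pendant '[0,0,0,0.02,0.007,-0.015,1, 0,0,0,0.05,0.014,-0.03,1, 0,0,0,0.072,0.014,-0.03,1, 0,0,0,0.074,0.014,-0.03,1, 0,0,0,0.074,0.014,-0.03,1, 0,0,0,0.074,0.014,-0.03,1, 0,0,0,0.074,0.014,-0.03,1, 0,0,0,0.074,0.014,-0.03,1, 0,0,0,0.074,0.014,-0.03,1, 0,0,0,0.074,0.014,-0.03,1]'
python3 - <<'E'
from h import *
M=T("wrist");im,info=teal("wrist","w7")
for r in fins(im,info):print(*r)
print(marks("fin1","wrist",M));arm.read_camera("scene");print(marks("fin1","scene",T("scene")))
go([0.457,-0.2155,0.2430],-1.5)
E
```

```text
clock: 33.15
ee_pos: [0.4566, -0.2134, 0.3164]
tcp_rot: [0.504, -0.496, 0.504, 0.496]
ft_force: [0.2, 0.6, -0.4]
finger_gap: 0.0853
[ 0.4257 -0.3245] [15.8 36.5] 4.2
[ 0.4282 -0.2989] [68.1  1.2] -85.6
[ 0.4571 -0.2497] [ 5.3 67.8] 87.7
[ 0.459  -0.2176] [41.2 13. ] -1.9
[ 0.593  -0.1588] [65.  17.5] -86.9
[([0.4581, -0.216, 0.0847], 0.87), ([0.4243, -0.3266, 0.0872], 0.76), ([0.3177, -0.1669, 0.0895], 0.67), ([0.6115, -0.205, 0.0053], 0.59)]
[([0.6313, 0.2369, 0.1061], 0.89), ([0.2708, 0.2174, 0.0899], 0.87), ([0.4209, -0.3252, 0.0926], 0.86), ([0.3145, -0.1568, 0.0879], 0.71), ([0.456, -0.2145, 0.0915], 0.6), ([0.6116, -0.1038, 0.0998], 0.59), ([0.61, -0.2044, 0.0079], 0.49)]
cur [ 0.4566 -0.2135  0.3162] yaw -1.0 -> turn 0.5 shift [ 0.0732 -0.0005 -0.002 ]
```

```bash
python3 -m pendant '[0.8,0,0,0.01,-0.001,-0.002,1, 0.8,0,0,0.025,-0.001,-0.002,1, 0.8,0,0,0.045,-0.001,-0.002,1, 0.8,0,0,0.06,-0.001,-0.002,1, 0.8,0,0,0.073,-0.001,-0.002,1, 0.8,0,0,0.073,-0.001,-0.002,0.5, 0.8,0,0,0.073,-0.001,-0.002,0, 0.8,0,0,0.073,-0.001,-0.002,-0.5, 0.8,0,0,0.073,-0.001,-0.002,-1, 0.8,0,0,0.073,-0.001,-0.002,-1]'
python3 -m pendant '[0,0,0,0,0,0,-1, 0,0,0,0,0,0,-1, 0,0,0,-0.005,0,0,-1, 0,0,0,-0.02,0,0,-1, 0,0,0,-0.04,0,0,-1, 0,0,0,-0.07,0,0,-1, 0,0,0,-0.1,0,0,-1, 0,0,0,-0.13,0,0,-1, 0,0,0,-0.16,0,0,-1, 0,0,0,-0.16,0,0,-1]'
python3 - <<'E'
from h import *
weigh(14)
go([0.6218,0.1768,0.403],-6.4)
go([0.607,-0.188,0.403],3)
E
```

```text
clock: 34.35
ee_pos: [0.4578, -0.2156, 0.2438]
tcp_rot: [0.508, -0.492, 0.507, 0.492]
ft_force: [0.0, -0.5, -0.6]
finger_gap: 0.013
clock: 35.35
ee_pos: [0.458, -0.2159, 0.4077]
tcp_rot: [0.509, -0.495, 0.507, 0.49]
ft_force: [0.6, 0.5, -1.3]
finger_gap: 0.013
mass g 176.8025902658717 +- 10.780294492097152
cur [ 0.4575 -0.2155  0.4031] yaw -1.8 -> turn 4.6 shift [ 1.000e-04 -1.518e-01  3.973e-01]
cur [ 0.4575 -0.2155  0.4031] yaw -1.8 -> turn -4.8 shift [ 0.     -0.1485  0.0322]
```

```bash
python3 -m pendant '[-1,0,0,0,-0.015,0.003,-1, -2,0,0,0,-0.045,0.01,-1, -4,0,0,0,-0.085,0.018,-1, -4.8,0,0,0,-0.12,0.026,-1, -4.8,0,0,0,-0.14,0.031,-1, -4.8,0,0,0,-0.148,0.032,-1, -4.8,0,0,0,-0.148,0.032,-1, -4.8,0,0,0,-0.148,0.032,-1, -4.8,0,0,0,-0.148,0.032,-1, -4.8,0,0,0,-0.148,0.032,-1]'
python3 -m pendant '[0,0,0,0.01,0,0,-1, 0,0,0,0.03,0,0,-1, 0,0,0,0.055,0,0,-1, 0,0,0,0.085,0,0,-1, 0,0,0,0.11,0,0,-1, 0,0,0,0.13,0,0,-1, 0,0,0,0.14,0,0,-1, 0,0,0,0.145,0,0,-1, 0,0,0,0.147,0,0,-1, 0,0,0,0.147,0,0,-1]'
python3 -m pendant '[0,0,0,0.0005,0,0,-1, 0,0,0,0.001,0,0,-1, 0,0,0,0.0015,0,0,-1, 0,0,0,0.002,0,0,-1, 0,0,0,0.0025,0,0,-1, 0,0,0,0.003,0,0,-1, 0,0,0,0.0035,0,0,-1, 0,0,0,0.004,0,0,-1, 0,0,0,0.0045,0,0,-1, 0,0,0,0.0045,0,0,-1]'
```

```text
clock: 37.05
ee_pos: [0.6057, -0.1885, 0.4039]
tcp_rot: [-0.487, 0.513, -0.487, -0.513]
ft_force: [0.8, 0.4, -1.3]
finger_gap: 0.0127
clock: 38.05
ee_pos: [0.6067, -0.1883, 0.2569]
tcp_rot: [-0.487, 0.513, -0.486, -0.513]
ft_force: [-0.1, 0.4, -1.6]
finger_gap: 0.0125
clock: 39.05
ee_pos: [0.6065, -0.1882, 0.2527]
tcp_rot: [-0.487, 0.513, -0.487, -0.513]
ft_force: [-1.3, 1.4, 4.9]
finger_gap: 0.0132
```

```bash
python3 -m pendant '[0,0,0,-0.001,0,0,-0.8, 0,0,0,-0.001,0,0,-0.5, 0,0,0,-0.001,0,0,-0.1, 0,0,0,-0.001,0,0,0.2, 0,0,0,-0.01,0,0,0.2, 0,0,0,-0.04,0,0,0.2, 0,0,0,-0.08,0,0,0.2, 0,0,0,-0.12,0,0,0.5, 0,0,0,-0.14,0,0,1, 0,0,0,-0.14,0,0,1]'
python3 -m pendant '[0,0,0,0,0.02,-0.01,1, 0,0,0,0,0.05,-0.03,1, -1,0,0,0,0.085,-0.055,1, -1.2,0,0,0.01,0.12,-0.08,1, -1.2,0,0,0.03,0.155,-0.105,1, -1.2,0,0,0.05,0.18,-0.12,1, -1.2,0,0,0.07,0.189,-0.127,1, -1.2,0,0,0.076,0.189,-0.127,1, -1.2,0,0,0.076,0.189,-0.127,1, -1.2,0,0,0.076,0.189,-0.127,1]'
python3 - <<'E'
from h import *
M=T("wrist");im,info=teal("wrist","w8")
for r in fins(im,info):print(*r)
print(marks("fin1","wrist",M));arm.read_camera("scene");print(marks("fin1","scene",T("scene")))
arm.read_camera("side");print(marks("fin1","side",T("side")))
go([0.4245,-0.3255,0.2430],4.3)
E
```

```text
clock: 40.05
ee_pos: [0.6068, -0.1885, 0.3969]
tcp_rot: [-0.488, 0.516, -0.485, -0.51]
ft_force: [-0.3, -0.4, -0.2]
finger_gap: 0.085
clock: 41.05
ee_pos: [0.4252, -0.3247, 0.3164]
tcp_rot: [-0.481, 0.519, -0.481, -0.518]
ft_force: [1.2, 0.7, 0.2]
finger_gap: 0.0855
[ 0.4269 -0.3617] [67.7  5. ] -85.8
[ 0.4242 -0.3297] [12.5 41.1] 3.9
[ 0.5794 -0.2478] [75.3 21.2] -87.2
[ 0.5583 -0.1769] [30.2 18.9] -75.8
[([0.422, -0.3283, 0.0914], 0.7), ([0.6115, -0.1063, 0.0036], 0.53)]
[([0.3128, -0.1591, 0.0873], 0.91), ([0.6301, 0.2361, 0.1083], 0.86), ([0.6031, -0.1865, 0.1001], 0.84), ([0.6105, -0.1043, 0.0997], 0.8), ([0.4237, -0.3234, 0.0922], 0.75), ([0.2706, 0.2153, 0.0937], 0.57)]
[([0.6044, -0.1843, 0.0968], 0.98), ([0.2735, 0.2224, 0.0875], 0.93), ([0.632, 0.238, 0.1084], 0.89), ([0.6112, -0.0994, 0.0986], 0.78)]
cur [ 0.4248 -0.3247  0.3161] yaw 4.24 -> turn -0.06 shift [ 0.0731  0.0004 -0.0008]
```

```bash
python3 -m pendant '[0,0,0,0.01,0.001,-0.002,1, 0,0,0,0.025,0.001,-0.002,1, 0,0,0,0.045,0.001,-0.002,1, 0,0,0,0.06,0.001,-0.002,1, 0,0,0,0.073,0.001,-0.002,1, 0,0,0,0.073,0.001,-0.002,0.5, 0,0,0,0.073,0.001,-0.002,0, 0,0,0,0.073,0.001,-0.002,-0.5, 0,0,0,0.073,0.001,-0.002,-1, 0,0,0,0.073,0.001,-0.002,-1]'
python3 -m pendant '[0,0,0,0,0,0,-1, 0,0,0,0,0,0,-1, 0,0,0,-0.005,0,0,-1, 0,0,0,-0.02,0,0,-1, 0,0,0,-0.04,0,0,-1, 0,0,0,-0.07,0,0,-1, 0,0,0,-0.1,0,0,-1, 0,0,0,-0.13,0,0,-1, 0,0,0,-0.16,0,0,-1, 0,0,0,-0.16,0,0,-1]'
python3 - <<'E'
from h import *
weigh(14)
go([0.6218,0.1768,0.403],-6.4)
go([0.611,-0.26,0.403],3)
E
```

```text
clock: 42.35
ee_pos: [0.4237, -0.3271, 0.2434]
tcp_rot: [-0.481, 0.518, -0.481, -0.518]
ft_force: [-4.0, 2.5, 15.2]
finger_gap: 0.0131
clock: 43.35
ee_pos: [0.4238, -0.3274, 0.4071]
tcp_rot: [-0.482, 0.521, -0.481, -0.515]
ft_force: [1.4, 0.4, -1.8]
finger_gap: 0.0128
mass g 164.81482961594168 +- 11.397007449295032
cur [ 0.4235 -0.327   0.4026] yaw 4.2 -> turn 10.6 shift [-4.000e-04 -2.346e-01  4.879e-01]
cur [ 0.4235 -0.327   0.4026] yaw 4.2 -> turn 1.2 shift [-0.0004 -0.1919  0.0531]
```

```bash
python3 -m pendant '[0,0,0,0,-0.015,0.004,-1, 0.5,0,0,0,-0.045,0.012,-1, 1.2,0,0,0,-0.085,0.023,-1, 1.2,0,0,0,-0.125,0.034,-1, 1.2,0,0,0,-0.16,0.044,-1, 1.2,0,0,0,-0.185,0.051,-1, 1.2,0,0,0,-0.192,0.053,-1, 1.2,0,0,0,-0.192,0.053,-1, 1.2,0,0,0,-0.192,0.053,-1, 1.2,0,0,0,-0.192,0.053,-1]'
python3 -m pendant '[0,0,0,0.01,0,0,-1, 0,0,0,0.03,0,0,-1, 0,0,0,0.055,0,0,-1, 0,0,0,0.085,0,0,-1, 0,0,0,0.11,0,0,-1, 0,0,0,0.13,0,0,-1, 0,0,0,0.14,0,0,-1, 0,0,0,0.145,0,0,-1, 0,0,0,0.147,0,0,-1, 0,0,0,0.147,0,0,-1]'
python3 -m pendant '[0,0,0,0.0005,0,0,-1, 0,0,0,0.001,0,0,-1, 0,0,0,0.0015,0,0,-1, 0,0,0,0.002,0,0,-1, 0,0,0,0.0025,0,0,-1, 0,0,0,0.003,0,0,-1, 0,0,0,0.0035,0,0,-1, 0,0,0,0.004,0,0,-1, 0,0,0,0.0045,0,0,-1, 0,0,0,0.0045,0,0,-1]'
```

```text
clock: 45.05
ee_pos: [0.6103, -0.2605, 0.4033]
tcp_rot: [-0.487, 0.513, -0.487, -0.513]
ft_force: [0.4, -0.3, -1.6]
finger_gap: 0.0126
clock: 46.05
ee_pos: [0.6113, -0.2602, 0.2565]
tcp_rot: [-0.487, 0.513, -0.487, -0.512]
ft_force: [0.2, -0.2, -1.4]
finger_gap: 0.0128
clock: 47.05
ee_pos: [0.611, -0.26, 0.2525]
tcp_rot: [-0.487, 0.513, -0.487, -0.513]
ft_force: [-2.6, 2.1, 5.5]
finger_gap: 0.0128
```

```bash
python3 -m pendant '[0,0,0,-0.001,0,0,-0.8, 0,0,0,-0.001,0,0,-0.5, 0,0,0,-0.001,0,0,-0.1, 0,0,0,-0.001,0,0,0.2, 0,0,0,-0.01,0,0,0.2, 0,0,0,-0.04,0,0,0.2, 0,0,0,-0.08,0,0,0.2, 0,0,0,-0.12,0,0,0.5, 0,0,0,-0.15,0,0,1, 0,0,0,-0.15,0,0,1]'
python3 -m pendant '[0,0,0,0,0.01,0.03,1, 1,0,0,0,0.02,0.075,1, 2,0,0,0,0.03,0.12,1, 3.1,0,0,0,0.045,0.165,1, 3.1,0,0,0,0.055,0.21,1, 3.1,0,0,0,0.07,0.255,1, 3.1,0,0,0,0.08,0.3,1, 3.1,0,0,0,0.09,0.345,1, 3.1,0,0,0,0.105,0.39,1, 3.1,0,0,0,0.115,0.435,1]'
python3 - <<'E'
from h import *
go([0.4353,0.2746,0.309],0)
for c in("scene","side"):
    im,_=teal(c,c+"9")
    print(marks("fin1",c,T(c)));print(marks("cover_handle",c,T(c)))
a=cv2.imread("pics/scene9.png")[160:420,120:440];b=cv2.imread("pics/side9.png")[160:320,160:480]
cv2.imwrite("pics/c9.png",cv2.resize(cv2.vconcat([a,b]),None,fx=1.4,fy=1.4,interpolation=2))
E
```

```text
clock: 48.05
ee_pos: [0.6113, -0.2606, 0.4081]
tcp_rot: [-0.488, 0.517, -0.485, -0.509]
ft_force: [1.0, -0.7, 0.9]
finger_gap: 0.0855
clock: 49.05
ee_pos: [0.4722, 0.1698, 0.4016]
tcp_rot: [0.501, -0.5, 0.5, 0.5]
ft_force: [1.3, 0.5, 0.2]
finger_gap: 0.0857
cur [0.4722 0.1698 0.4016] yaw -0.09 -> turn -0.09 shift [0.0926 0.0371 0.1047]
[([0.6022, -0.1877, 0.1015], 0.92), ([0.3132, -0.159, 0.0863], 0.92), ([0.6118, -0.1029, 0.099], 0.83), ([0.6117, -0.2585, 0.1011], 0.75), ([0.2694, 0.2183, 0.0919], 0.75), ([0.6306, 0.2361, 0.1085], 0.7)]
[([0.6107, -0.0997, 0.0104], 0.65), ([0.4358, 0.2728, 0.0365], 0.62)]
[([0.2743, 0.2213, 0.0865], 0.97), ([0.6138, -0.0993, 0.0977], 0.86), ([0.6303, 0.2369, 0.1082], 0.67), ([0.615, -0.2551, 0.1024], 0.65), ([0.6073, -0.1809, 0.0988], 0.6), ([0.3157, -0.1564, 0.0884], 0.59), ([0.6033, -0.1815, 0.0048], 0.15)]
[([0.433, 0.2789, 0.0313], 0.57)]
```

View pics/c9.png

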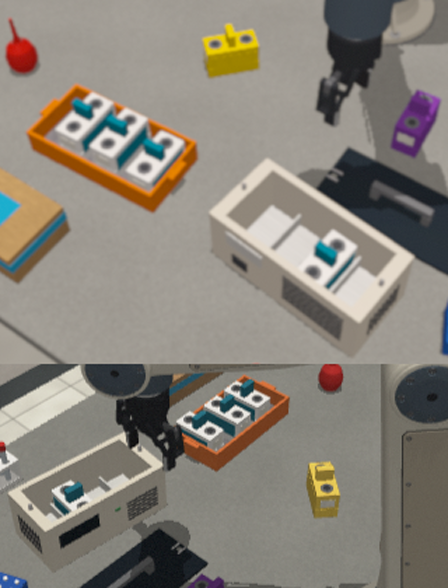

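Three cassettes stand upright in the tray at (120,125) of the crop, one sits in bay 3 at (330,258), and the look-alikes are untouched. Now I'll fetch the cover.

```bash
python3 -m pendant '[0,0,0,0,0.01,0.03,1, 0,0,0,0.01,0.025,0.07,1, 0,0,0,0.03,0.037,0.1,1, 0,0,0,0.06,0.037,0.103,1, 0,0,0,0.09,0.037,0.103,1, 0,0,0,0.09,0.037,0.103,1, 0,0,0,0.09,0.037,0.103,1, 0,0,0,0.09,0.037,0.103,1, 0,0,0,0.09,0.037,0.103,1, 0,0,0,0.09,0.037,0.103,1]'
python3 - <<'E'
from h import *
M=T("wrist");im,info=teal("wrist","w10")
print(marks("cover_handle","wrist",M),marks("cover","wrist",M))
go([0.4353,0.2746,0.1892],0)
E
```

```text
clock: 50.35
ee_pos: [0.437, 0.2713, 0.3124]
tcp_rot: [0.501, -0.499, 0.5, 0.499]
ft_force: [-0.7, 0.9, 0.2]
finger_gap: 0.0857
[([0.4357, 0.2717, 0.0316], 0.67)] [([0.4353, 0.2728, 0.0011], 0.65)]
cur [0.4368 0.2714 0.3117] yaw -0.1 -> turn -0.1 shift [0.1225 0.0015 0.0031]
```

View pics/w10.png

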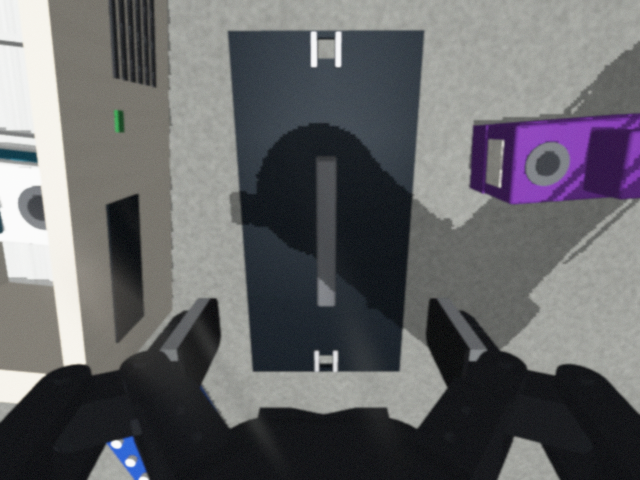

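The cover lies flat under the jaws, with its handle at (326,155) to (326,305). The purple look-alike at (560,160) is clear of them.

```bash
python3 -m pendant '[0,0,0,0.02,0.0015,0.003,1, 0,0,0,0.045,0.0015,0.003,1, 0,0,0,0.07,0.0015,0.003,1, 0,0,0,0.095,0.0015,0.003,1, 0,0,0,0.11,0.0015,0.003,1, 0,0,0,0.118,0.0015,0.003,1, 0,0,0,0.1225,0.0015,0.003,1, 0,0,0,0.1225,0.0015,0.003,1, 0,0,0,0.1225,0.0015,0.003,0.3, 0,0,0,0.1225,0.0015,0.003,-0.5]'
python3 -m pendant '[0,0,0,0,0,0,-1, 0,0,0,0,0,0,-1, 0,0,0,0,0,0,-1, 0,0,0,0,0,0,-1, 0,0,0,0,0,0,-1, 0,0,0,-0.005,0,0,-1, 0,0,0,-0.02,0,0,-1, 0,0,0,-0.05,0,0,-1, 0,0,0,-0.09,0,0,-1, 0,0,0,-0.13,0,0,-1]'
python3 -m pendant '[0,0,0,-0.03,0,0,-1, 0,0,0,-0.05,0,0,-1, 0,0,0,-0.06,0,0,-1, 0,0,0,-0.06,0,0,-1, 0,0,0,-0.06,0,0,-1, 0,0,0,-0.06,0,0,-1, 0,0,0,-0.06,0,0,-1, 0,0,0,-0.06,0,0,-1, 0,0,0,-0.06,0,0,-1, 0,0,0,-0.06,0,0,-1]'
python3 -c "
from h import *
go([0.6250,0.2071,0.381],-6.4)"
```

```text
clock: 51.5
ee_pos: [0.4354, 0.2747, 0.1895]
tcp_rot: [0.501, -0.5, 0.5, 0.5]
ft_force: [0.1, -0.6, 0.0]
finger_gap: 0.0589
clock: 52.5
ee_pos: [0.4346, 0.2739, 0.3192]
tcp_rot: [0.5, -0.499, 0.502, 0.5]
ft_force: [0.9, 0.7, -3.3]
finger_gap: 0.0127
clock: 53.5
ee_pos: [0.4352, 0.2744, 0.3785]
tcp_rot: [0.5, -0.5, 0.501, 0.5]
ft_force: [-1.3, -0.2, -3.3]
finger_gap: 0.0128
cur [0.4352 0.2744 0.3785] yaw -0.1 -> turn 6.3 shift [-0.0025 -0.1899 -0.067 ]
```

```bash
python3 -m pendant '[1,0,0,0,-0.01,-0.003,-1, 2,0,0,0,-0.035,-0.012,-1, 3,0,0,0,-0.07,-0.025,-1, 4,0,0,0,-0.105,-0.037,-1, 5,0,0,0,-0.14,-0.05,-1, 6.3,0,0,0,-0.17,-0.06,-1, 6.3,0,0,0,-0.185,-0.065,-1, 6.3,0,0,0,-0.19,-0.067,-1, 6.3,0,0,0,-0.19,-0.067,-1, 6.3,0,0,0,-0.19,-0.067,-1]'
python3 -m pendant '[0,0,0,0.01,0,0,-1, 0,0,0,0.025,0,0,-1, 0,0,0,0.035,0,0,-1, 0,0,0,0.04,0,0,-1, 0,0,0,0.04,0,0,-1, 0,0,0,0.04,0,0,-1, 0,0,0,0.04,0,0,-1, 0,0,0,0.04,0,0,-1, 0,0,0,0.04,0,0,-1, 0,0,0,0.04,0,0,-1]'
python3 - <<'E'
from h import *
go([0.6250,0.2071,0.3050],-6.4)
M=T("wrist");im,info=teal("wrist","w11")
print(marks("pin1","wrist",M))
E
```

```text
clock: 54.5
ee_pos: [0.6247, 0.2072, 0.3787]
tcp_rot: [0.527, -0.471, 0.527, 0.471]
ft_force: [-1.1, -0.4, -2.4]
finger_gap: 0.0131
clock: 55.5
ee_pos: [0.6251, 0.2071, 0.3389]
tcp_rot: [0.527, -0.471, 0.527, 0.471]
ft_force: [0.4, 0.2, -2.3]
finger_gap: 0.0133
cur [0.6251 0.2071 0.3389] yaw -6.41 -> turn -0.01 shift [0.0339 0.0001 0.    ]
[]
```

View pics/w11.png

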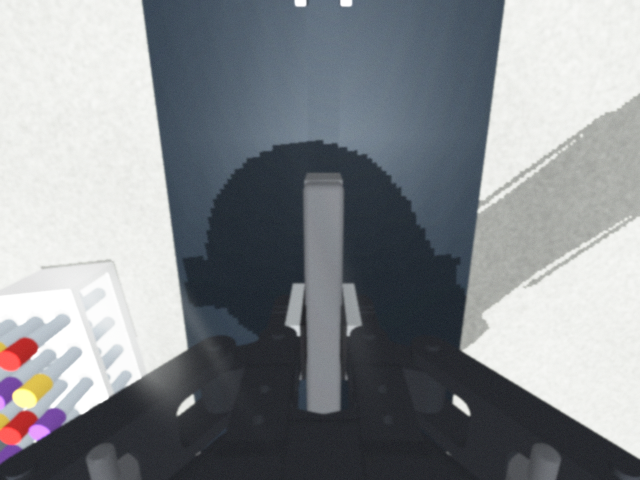

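The cover is square in the grip, with its handle at (323,290), and the TCP matches the pose at which I first picked it up. I'll lower it onto the pins.

```bash
python3 -m pendant '[0,0,0,0.004,0,0,-1, 0,0,0,0.009,0,0,-1, 0,0,0,0.014,0,0,-1, 0,0,0,0.018,0,0,-1, 0,0,0,0.021,0,0,-1, 0,0,0,0.024,0,0,-1, 0,0,0,0.027,0,0,-1, 0,0,0,0.03,0,0,-1, 0,0,0,0.032,0,0,-1, 0,0,0,0.032,0,0,-1]'
python3 -m pendant '[0,0,0,0.0005,0,0,-1, 0,0,0,0.001,0,0,-1, 0,0,0,0.0015,0,0,-1, 0,0,0,0.002,0,0,-1, 0,0,0,0.0025,0,0,-1, 0,0,0,0.003,0,0,-1, 0,0,0,0.003,0,0,-1, 0,0,0,0.003,0,0,-1, 0,0,0,0.003,0,0,-1, 0,0,0,0.003,0,0,-1]'
```

```text
clock: 56.6
ee_pos: [0.625, 0.207, 0.3063]
tcp_rot: [0.527, -0.471, 0.527, 0.471]
ft_force: [0.2, -0.1, -3.2]
finger_gap: 0.0129
clock: 57.6
ee_pos: [0.625, 0.207, 0.3051]
tcp_rot: [0.527, -0.472, 0.527, 0.471]
ft_force: [-3.5, -0.9, 4.6]
finger_gap: 0.0129
```

```bash
python3 -m pendant '[0,0,0,0,0,0,-0.7, 0,0,0,0,0,0,0, 0,0,0,0,0,0,0.6, 0,0,0,0,0,0,1, 0,0,0,0,0,0,1, 0,0,0,-0.01,0,0,1, 0,0,0,-0.03,0,0,1, 0,0,0,-0.06,0,0,1, 0,0,0,-0.09,0,0,1, 0,0,0,-0.12,0,0,1]'
python3 -m pendant '[0,0,0,-0.01,0.02,-0.02,1, 0,0,0,-0.02,0.05,-0.04,1, 0,0,0,-0.02,0.08,-0.06,1, 0,0,0,-0.02,0.11,-0.08,1, 0,0,0,-0.02,0.12,-0.1,1, 0,0,0,-0.02,0.12,-0.12,1, 0,0,0,-0.02,0.12,-0.14,1, 0,0,0,-0.02,0.12,-0.15,1, 0,0,0,-0.02,0.12,-0.15,1, 0,0,0,-0.02,0.12,-0.15,1]'
python3 - <<'E'
from h import *
ims=[]
for c in("scene","side"):
    im,_=teal(c,c+"12");ims.append(im[:,:,::-1])
    for t in("cover","cover_handle","pin1","fin1"):print(c,t,marks(t,c,T(c)))
a=ims[0][150:410,120:440];b=ims[1][150:310,140:460]
cv2.imwrite("pics/c12.png",cv2.resize(cv2.vconcat([a,b]),None,fx=1.4,fy=1.4,interpolation=2))
E
```

```text
clock: 58.6
ee_pos: [0.6249, 0.2069, 0.4259]
tcp_rot: [0.527, -0.471, 0.527, 0.471]
ft_force: [0.7, 0.2, 0.3]
finger_gap: 0.0853
clock: 59.6
ee_pos: [0.4893, 0.0717, 0.4439]
tcp_rot: [0.527, -0.471, 0.527, 0.471]
ft_force: [0.8, -0.7, -0.3]
finger_gap: 0.0854
scene cover [([0.6236, 0.2073, 0.1164], 0.71), ([0.6086, -0.1849, 0.0114], 0.59)]
scene cover_handle [([0.6229, 0.2057, 0.1528], 0.73)]
scene pin1 [([0.6098, 0.0745, 0.1202], 0.77), ([0.6377, 0.3351, 0.1197], 0.61)]
scene fin1 [([0.6116, -0.1028, 0.0991], 0.84), ([0.2708, 0.218, 0.0892], 0.8), ([0.6123, -0.2594, 0.0986], 0.7), ([0.6035, -0.1873, 0.1002], 0.68), ([0.3161, -0.1615, 0.0866], 0.64)]
side cover [([0.6264, 0.2036, 0.1167], 0.67)]
side cover_handle [([0.6197, 0.2114, 0.1468], 0.74)]
side pin1 [([0.639, 0.3347, 0.1163], 0.8)]
side fin1 [([0.2731, 0.2233, 0.0883], 0.91), ([0.6127, -0.2553, 0.0994], 0.71), ([0.3176, -0.1581, 0.0902], 0.7)]
```

View pics/c12.png

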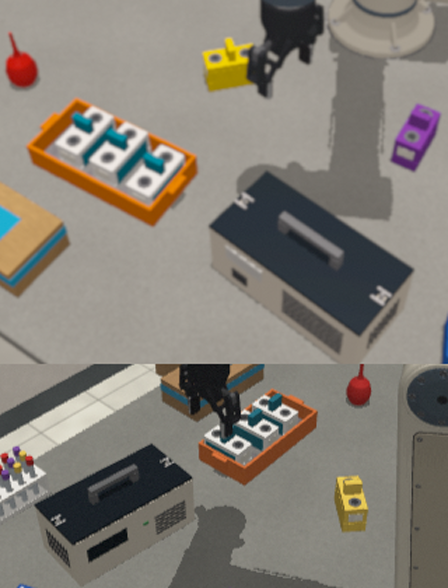

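The cover is flush with both pins through it, at (243,200) and (380,295). The three light cassettes stand upright in the tray, and the other things look unmoved. I'll hand in now.

```bash
python3 -c "
from bench import arm
print(arm.close_job())"
```

```text
the job is handed in; nothing more can be done
None
```

The job is done and handed in at about 60 s on the robot clock. I took the cover off and laid it flat on the near bench. I then weighed each of the four cassettes by lifting it.

| Cassette (start y, m) | Weight felt (g) | Where it went |
|---|---|---|
| 0.04 | 187 ± 12 | disposal tray |
| -0.08 | 369 ± 21 | cooler bay 3 |
| -0.21 | 177 ± 11 | disposal tray |
| -0.33 | 165 ± 11 | disposal tray |

The cover went back on last.

**Cover:** it met the rim at TCP height 0.305 m, the same height as at pickup. Afterwards the cameras showed it flush (underside at about 0.117 m) with a pin in each hole.

**Cassettes:** all three in the tray were upright on the liner. Bay 3 was checked before the cover went on, and that cassette was upright too.

**Disagreements:** the first tray cassette was found about 15 mm from where I put it, close to the tray's wall and still upright, so I left it. It was probably the announced knock, but I did not see it happen. Wrist-camera positions also read 2–3 mm off the other cameras in y, and this caused no trouble.

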